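Turn the circuit board over in its holder

ROBOT

A 6-joint arm with a two-finger parallel gripper is mounted at the origin on the work surface. World frame = base frame: x ahead of the robot, y to its left, z up, the work surface at z = 0. Lengths are in m, angles in rad, forces in N, time in s.
With the tool pointing down it reaches from about 0.35 to 0.875 m from the base axis. Payload 15.5 kg.
Tool frame: the origin (TCP) lies at the very end of the fingers, on their centre line; the grasp point (between the pads) lies 19 mm behind it (grasp_offset is the distance from the TCP to the grasp point, in m); z points along the fingers, y is the direction in which the jaws open and shut (so a half turn about z gives the same grasp; the last joint's range is limited). The gripper opens to 85 mm and grips with 20 to 120 N. Pads are 22 mm wide; open, the fingers measure 114 mm over their backs; the gripper's body (76 mm by 85 mm) begins 54 mm behind the grasp point. The pads swing forward as they close: fully open they stand 13 mm farther back than shut.
Start: joints at [-1.317, 0.494, 1.345, -0, 1.302, -0.096], TCP at [0.214, -0.587, 0.231] pointing down, gripper open.
Joint ranges: [-2.91, 2.91], [-0.82, 2.16], [0.22, 2.67], [-1.22, 4.37], [0.12, 2.79], [-3.08, 3.08]. Speed limits (rad/s): [1.89, 1.89, 2.57, 3.01, 3.01, 3.01].

INTERFACE

Orientations are given as a rotation vector (axis times angle).
In Python, from plant import * gives the robot as it stands. Calls block until the motion is done:
- move_ptp(position, orientation): joint-space move of the TCP to a pose.
- move_straight(position, ori=None, vel=0.15, until_force=None): straight line of the TCP; ori=None keeps the orientation; vel is the mean speed in m/s. With until_force (N) it stops when the force on the tool has changed by that much, and returns True; else False.
- movej(angles): joint-space move.
- ungrasp() and gripper_close(strength=None): open the fingers fully, or close them until they stop; strength is the grip in N (None keeps the last).
- sleep(seconds).
- solve_ik(position, orientation): joint angles nearest the present ones, or None.
- snapshot(name): name is "side" or "top" or "wrist"; returns a dict with "img" (384x512x3 uint8, blue, green, red), "depth" (384x512 float32, m along the optical axis (not along the pixel's ray), 0 where there is no reading), "mtx" (3x3 intrinsics, pixels), "R" (3x3) and "t" (3): a world point X has camera coordinates R X + t. Camera axes: x right, y down, z forward; pixel columns grow to the right and rows downward; lengths in m; the calibration is good to about 2 mm. A picture is of the moment at which its call begins.
A pose or a line that the arm cannot do raises Unreachable and nothing moves.
- job_done(): hands the job in, once; it reports no verdict.
Trained networks look in a picture, given as the dict that the camera call returned (one of the last four; its "shot" number tells which), for a name from the list of things; names that differ only in an ending like _2 or _b are one class to them, and where a whole thing is asked for, a point or a joint stands for the part that bears it (a point fixed in the world has none). Each returns a list of dicts, best first, with "score" (0 to 1); they miss things now and then, are a little off and sometimes report something else, mostly with a low value. They report only what shows in the picture. A call takes as long as a camera call.
- look_for(picture, label): "position" ([row, column] as shares, 0 to 1, of the picture: columns of its width, rows of its height, amid what is visible of it).
- trace(picture, label): "mask" (384x512 bool, what is visible of it) and "position" ([row, column] as shares, 0 to 1, of the picture: columns of its width, rows of its height, amid what is visible of it).
Readings, each from a call of its own:
- read_t(): time.
- read_q(): joint angles.
- read_dq(): joint speeds.
- read_joint_torque(): joint torques, N m.
- read_position(): TCP position.
- read_tcp_rot(): TCP orientation.
- read_contact_force(): force on the tool from outside, world axes, zero at the start.
- read_moment(): the same for the moment, N m.
- read_width(): opening from 0.0 (shut) to 1.0 (fully open).
Only numpy, scipy, OpenCV 4.12 (cv2) and the standard library are available. Lean on these libraries where they do the work, as an engineer would, in place of code of your own. Each camera call takes 0.05 s, during which the arm holds its last target. There are 200 camera calls.

TASK

The circuit board clamped in the bench holder has its parts facing up. Turn it over in the holder by pushing it with your fingertips, until it lies level with the solder side up, ready for soldering, and leave it there. Do not take hold of the board or touch the parts soldered on it, leave the holder standing where it is, and do not disturb the other things on the bench.

Things in the scene. Friction and masses are not known exactly. Their poses are not given: they have to be found in the camera images.
- board: Green circuit board to turn over, 120 x 160 x 2.4 mm, parts side up at first, tilted up to 0.45 rad either way. Its short ends sit in the holder's two turning jaws, 152 mm apart; the long edges are free. Origin: board centre, on the turning axis 130 mm above the bench. Own y lies along that axis, own x across it (long edges at x = +-60 mm), own z out of the parts side; -z is the bare solder side.
- board_edge_p (a point): Middle of the free long edge at board x = +60 mm. Board and jaws turn about board y either way, well past half a turn, with no stop or detent at level; friction of about 0.16 N m (about 3 N pushed at a long edge) holds the board at any angle where it is left.
- board_edge_n (a point): Middle of the free long edge at board x = -60 mm.
- board_parts: The parts soldered on the board (finned heat sink, round capacitors, coil, terminal block, connectors), not to be touched. Origin and axes as the board's. At most 18 mm tall within 19 mm of the turning axis, at most 7 mm from there out to 35 mm; the outer 25 mm along each long edge is bare. The solder side is flat.
- holder: Free-standing board holder, about 2.6 kg: dark base 125 x 230 mm, 18 mm high, a rail along its y (top 36 mm high), two grey upright arms (26 mm wide, 148 mm high) at y = +-104 mm carrying the jaws (40 mm wide in x, 15 mm thick, so 7.5 mm either side of the board); caps reach y = +-117 mm. Origin: centre of its underside. Turning axis along its y at height 130 mm; the board swings freely between the arms above the rail.
- solder_reel: Bystander: reel of solder wire standing on its flange, 54 mm across, 40 mm high, beside the holder's +y end. Origin under its centre.
- flux_jar: Bystander: small jar with black cap, 48 mm across, 46 mm high, beside the holder's -y end. Origin under its centre.
- screwdriver: Bystander: screwdriver, 170 mm long, lying before the holder's -x side about along the holder's y; under 35 mm high. Origin under its middle.
- side_cutters: Bystander: small side cutters, 133 mm long, 14 mm high, lying beyond the holder's +x side about along the holder's y. Origin at the pivot, on the bench.
- multimeter: Bystander: hand-held multimeter lying on its back, 165 x 82 x 46 mm, at the left. Origin under its centre.
- parts_tray: Bystander: black divided tray with small parts, 130 x 170 x 32 mm, at the left. Origin under its centre.
- spare_board: Bystander: a smaller green board, 100 x 80 mm, 22 mm high over its parts, lying flat on brass stand-offs at the right; not the one to turn. Origin under its centre.
- dispenser: Bystander: white round dispenser bottle, 68 mm across, 126 mm high, at the right. Origin under its centre.

How it is judged:
By the outcome, as a careful person would: the job done as asked, in the order asked, and still so for the second after the job is handed in, with the robot touching nothing.
It also fails if it takes over 48 s, if anything falls off the work surface, if the arm or the gripper's body presses on something with over 40 N, if the wrist force passes 120 N, or if a joint passes its speed limit or range.

## Working session

There is one attempt and no reset: what is moved stays moved. The work goes in short steps, each a Python script; the robot and the scene stay as the last script left them, time stands still between calls to the robot, and variables do not carry over. Pictures are saved under pics/ and viewed, about 8 in all and at most 12, crops included, and the job is handed in when it is done.

```bash
mkdir -p pics; ls
cat > h.py <<'E'
from plant import *
import numpy as np, cv2
def pts(p,mask=None):
    d=p["depth"]; v,u=np.nonzero((d>0)&(mask if mask is not None else True))
    K=np.array(p["mtx"]); z=d[v,u]
    c=np.stack([(u-K[0,2])/K[0,0]*z,(v-K[1,2])/K[1,1]*z,z],1)
    return (c-np.array(p["t"]))@np.array(p["R"])
E
python3 - <<'E'
from h import *
a=snapshot("top"); b=snapshot("side")
cv2.imwrite("pics/a.png",np.hstack([a["img"],b["img"]])[:, :])
for n,p in (("top",a),("side",b)):
    np.savez(n+".npz",**{k:p[k] for k in("img","depth","mtx","R","t")})
    print(n,-np.array(p["R"]).T@p["t"], np.array(p["R"])[2])
    for l in ["board","holder","solder_reel","flux_jar","screwdriver","side_cutters","multimeter","parts_tray","spare_board","dispenser","board_edge_p","board_edge_n"]:
        r=trace(p,l)[:1] if "edge" not in l else look_for(p,l)[:1]
        for o in r:
            if "mask" in o:
                q=pts(p,o["mask"]); print(l,round(o["score"],2),np.round(o["position"],2),np.median(q,0).round(3),np.percentile(q,3,0).round(3),np.percentile(q,97,0).round(3))
                np.save(n+"_"+l+".npy",o["mask"])
            else: 
                P=np.array(o["position"])*[384,512]; print(l,o["score"],P,p["depth"][int(P[0]),int(P[1])])
print(read_t(),read_tcp_rot())
i=np.hstack([a["img"],b["img"]]); cv2.imwrite("pics/a.png",cv2.resize(i,(800,300),interpolation=cv2.INTER_AREA))
E
```

```text
pics
top [0.33169019 0.00821656 1.24452979] [ 0.1696028  -0.01275429 -0.98542997]
board 0.87 [0.49 0.47] [0.548 0.061 0.132] [ 0.486 -0.019  0.124] [0.615 0.141 0.148]
holder 0.73 [0.49 0.47] [0.54  0.061 0.13 ] [ 0.477 -0.044  0.014] [0.616 0.162 0.148]
solder_reel 0.66 [0.53 0.36] [0.515 0.237 0.039] [0.493 0.215 0.001] [0.539 0.262 0.045]
flux_jar 0.72 [0.43 0.56] [ 0.621 -0.108  0.045] [ 0.604 -0.13   0.01 ] [ 0.644 -0.088  0.05 ]
screwdriver 0.47 [0.57 0.52] [ 0.45  -0.025  0.024] [ 0.437 -0.066  0.017] [0.461 0.008 0.028]
side_cutters 0.78 [0.42 0.46] [0.666 0.092 0.012] [ 0.651  0.04  -0.001] [0.706 0.158 0.017]
multimeter 0.55 [0.63 0.19] [0.367 0.519 0.035] [0.293 0.484 0.013] [0.445 0.562 0.044]
parts_tray 0.84 [0.47 0.21] [0.582 0.51  0.005] [ 0.516  0.42  -0.002] [0.647 0.59  0.032]
spare_board 0.76 [0.47 0.81] [ 0.594 -0.544  0.011] [ 0.545 -0.589  0.003] [ 0.644 -0.501  0.022]
dispenser 0.83 [0.59 0.83] [ 0.428 -0.524  0.092] [ 0.4   -0.557  0.008] [ 0.46  -0.51   0.128]
board_edge_p 0.69 [184.0128 237.6192] 1.1352048
board_edge_n 0.69 [184.0128 237.6192] 1.1352048
side
[... 348 characters left out ...]
0.48 [0.58 0.58] [ 0.616 -0.118  0.04 ] [ 0.598 -0.133  0.003] [ 0.641 -0.093  0.049]
side_cutters 0.39 [0.5  0.55] [0.687 0.065 0.01 ] [ 0.679  0.042 -0.001] [0.7   0.087 0.016]
multimeter 0.7 [0.46 0.48] [0.541 0.075 0.139] [0.512 0.007 0.127] [0.576 0.117 0.151]
parts_tray 0.71 [0.37 0.4 ] [0.609 0.42  0.015] [ 0.57   0.411 -0.001] [0.633 0.465 0.033]
spare_board 0.59 [0.87 0.74] [ 0.59  -0.544  0.01 ] [ 0.543 -0.583  0.004] [ 0.639 -0.501  0.021]
dispenser 0.91 [0.93 0.66] [ 0.411 -0.553  0.092] [ 0.393 -0.576  0.008] [ 0.447 -0.522  0.127]
board_edge_p 0.68 [184.8192 242.1248] 1.5800452
board_edge_n 0.68 [184.8192 242.1248] 1.5800452
1.3 [ 3.09389537e+00  5.45091687e-01 -4.77093203e-06]
```

View pics/a.png

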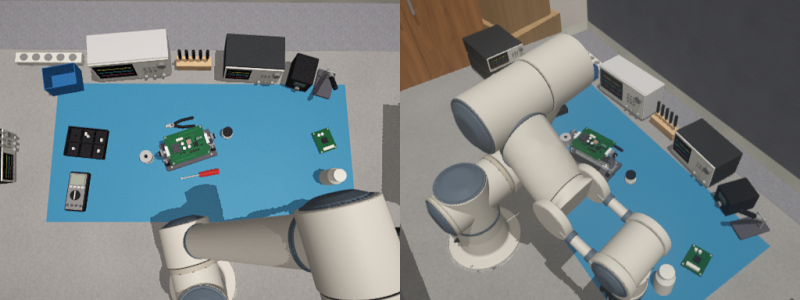

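Run:
```python
from h import *
p=dict(np.load("top.npz")); m=np.load("top_board.npy"); img=p["img"].astype(int)
d=p["depth"]
m=cv2.morphologyEx(m.astype(np.uint8),cv2.MORPH_CLOSE,np.ones((7,7)))>0
q=pts(p,m); q=q[(q[:,2]>.09)&(q[:,2]<.2)]
r=cv2.minAreaRect(q[:,:2].astype(np.float32)*1000); print(r)
g=(img[...,1]>img[...,2]+25)&(img[...,1]>img[...,0]+25)&m
q=pts(p,g); q=q[(q[:,2]>.09)&(q[:,2]<.2)]
r=cv2.minAreaRect(q[:,:2].astype(np.float32)*1000); print("green",r)
# yaw of long direction
(c,(w,h),a)=r; ang=np.deg2rad(a if w>h else a+90)
ey=np.array([np.cos(ang),np.sin(ang)]); ey*=np.sign(ey[1]); ex=np.array([ey[1],-ey[0]])
print("yaw",np.arctan2(ex[1],ex[0]))
L=(q[:,:2]-np.array(c)/1000)@np.stack([ex,ey],1)
for lo in range(-66,66,6):
    s=(L[:,0]*1000>lo)&(L[:,0]*1000<lo+6)&(abs(L[:,1])<.07); print(lo+3,s.sum(),np.median(q[s,2]).round(4) if s.sum() else "",end="; ")
c0=p["img"][130:250,150:330]; cv2.imwrite("pics/b.png",cv2.resize(c0,(720,480),interpolation=cv2.INTER_CUBIC))
```

```text
((549.9774780273438, 61.944175720214844), (120.40092468261719, 185.6631317138672), 18.775400161743164)
green ((549.0636596679688, 61.79377746582031), (118.5788803100586, 158.3851776123047), 18.715768814086914)
yaw 0.3266517878478911
-63 0 ; -57 75 0.127; -51 90 0.1274; -45 86 0.1278; -39 85 0.128; -33 66 0.128; -27 69 0.1289; -21 82 0.1292; -15 40 0.1292; -9 36 0.1305; -3 36 0.1303; 3 43 0.1312; 9 29 0.1315; 15 41 0.1331; 21 62 0.1322; 27 61 0.1324; 33 71 0.1335; 39 81 0.1334; 45 87 0.1341; 51 83 0.1342; 57 48 0.1345; 63 0 ;
```

View pics/b.png

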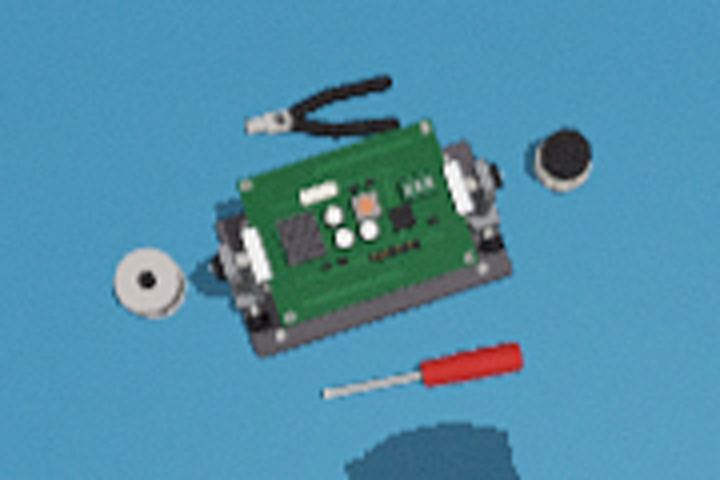

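```bash
cat >> h.py <<'E'
from scipy.spatial.transform import Rotation as Ro
C=np.array([.549,.062]); YAW=.327; EX=np.array([np.cos(YAW),np.sin(YAW),0]); EY=np.array([-EX[1],EX[0],0]); EZ=np.array([0,0,1.])
def P(x,z,y=0): return np.array([*C,0])+x*EX+y*EY+z*EZ
def O(tilt):  # tool z = sin(tilt) ex - cos(tilt) ez, tool y=-ey
    z=np.sin(tilt)*EX-np.cos(tilt)*EZ; y=-EY
    return Ro.from_matrix(np.stack([np.cross(y,z),y,z],1)).as_rotvec()
def st1(th,h=.0012,s=-.05): # perpendicular finger on parts side, near edge
    return P(s*np.cos(th)-h*np.sin(th),.13+s*np.sin(th)+h*np.cos(th)),O(th)
def topfit(c=None):  # slope of board in holder frame
    p=snapshot("top"); q=pts(p)-np.array([*C,0]); x,y,z=q@EX,q@EY,q[:,2]
    return p,x,y,z
E
python3 - <<'E'
from h import *
for th in (.0,.3,.6,.8,1.): print(th,np.round(solve_ik(*st1(th)),2))
for x,z in ((.1,.26),(.1,.155),(-.04,.13)): print(np.round(solve_ik(P(x,z),O(0)),2))
gripper_close(30)
move_ptp(*st1(.07,.10)); print(read_t())
move_straight(*st1(.07,.015),vel=.2); f0=np.array(read_contact_force())
for th in np.arange(.07,1.02,.16):
    p,o=st1(th); move_straight(p,o,vel=.06); print(round(th,2),np.round(np.array(read_contact_force())-f0,1),read_t())
p=snapshot("side"); i=p["img"][100:260,150:350]
cv2.imwrite("pics/c.png",cv2.resize(i,None,fx=3,fy=3))
E
```

```text
0.0 [-0.03  0.46  1.76 -0.    0.93  1.22]
0.3 [-0.11  0.41  2.01  0.28  0.46  0.9 ]
0.6 [-0.22  0.5   2.25  1.99  0.33 -0.91]
0.8 [-0.3   0.68  2.4   2.48  0.75 -1.52]
1.0 [-0.38  0.98  2.52  2.54  1.28 -1.81]
[ 0.05  0.51  1.24 -0.    1.4   1.3 ]
[ 0.05  0.6   1.36 -0.    1.17  1.3 ]
[-0.02  0.47  1.74 -0.    0.93  1.22]
4.5167
0.07 [0.2 1.2 0.3] 5.475
0.23 [0.2 0.9 0.4] 5.8333
0.39 [0.3 0.6 0.6] 6.4667
0.55 [-0.7  0.7  1.4] 7.7583
0.71 [-0.7  0.2  0.5] 8.7917
0.87 [0.4 0.3 1.1] 9.2917
```

View pics/c.png

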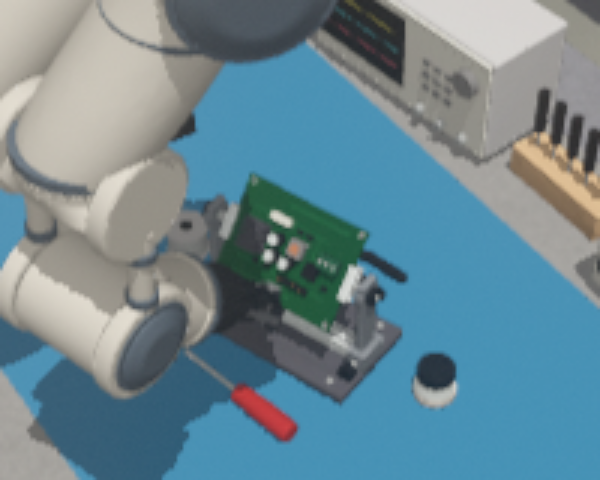

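```bash
cat >> h.py <<'E'
def st2(th,r=.05,h=.0012): # vertical finger, lower -x corner on solder side
    return P(r*np.cos(th)+h*np.sin(th)+.011,.13+r*np.sin(th)-h*np.cos(th)),O(0)
E
python3 - <<'E'
from h import *
move_straight(*st1(.87,.06),vel=.2)
move_ptp(P(-.10,.30),O(.3)); move_ptp(P(.10,.27),O(0))
move_straight(P(.10,.155),vel=.2); f0=np.array(read_contact_force())
print(read_t())
for x in (.06,.032): print(x,move_straight(P(x,.155),vel=.08),np.round(np.array(read_contact_force())-f0,1))
move_straight(P(.036,.155),vel=.1); move_straight(P(.036,.176),vel=.1)
move_straight(P(.012,.178),vel=.08)
for th in np.arange(1.7,2.65,.15):
    p,o=st2(th); move_straight(p,o,vel=.08); print(round(th,2),np.round(np.array(read_contact_force())-f0,1),read_t())
p=snapshot("side"); i=p["img"][100:260,150:350]
cv2.imwrite("pics/d.png",cv2.resize(i,None,fx=3,fy=3))
E
```

```text
13.6833
0.06 False [-0.3  0.1 -0.5]
0.032 False [-0.6  0.1 -0.7]
1.7 [-1.1 -0.2 -0.3] 16.1417
1.85 [-0.4  0.1 -0.7] 16.3917
2.0 [-0.2 -0.3 -0.9] 16.6417
2.15 [ 0.   0.9 -1.1] 16.8917
2.3 [-0.6  0.4 -0.7] 17.1417
2.45 [-1.3  0.8 -2.1] 17.3917
2.6 [0.  0.4 0.1] 17.6417
```

View pics/d.png

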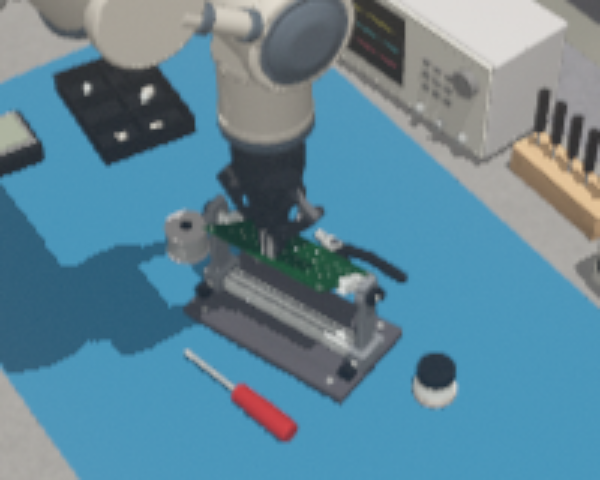

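```bash
cat >> h.py <<'E'
def meas():
    p,x,y,z=topfit()
    s=(abs(x)<.075)&(abs(y)<.066)&(z>.1)&(z<.17)
    A=np.stack([x,y,np.ones_like(x)],1)
    for _ in range(6):
        k,*_r=np.linalg.lstsq(A[s],z[s],rcond=None); r=A@k-z; s=(abs(r)<.004)&(abs(x)<.075)&(abs(y)<.066)&(z>.1)&(z<.17)
    print("slope x,y,z0",k.round(4),s.sum(),"x range",np.percentile(x[s],[1,99]).round(4)); return p
E
python3 - <<'E'
from h import *
for th in (2.75,2.9,3.0,3.08):
    p,o=st2(th); move_straight(p,o,vel=.06)
print(read_contact_force(),read_t())
move_straight(read_position()+np.array([0,0,.1]),vel=.2)
move_ptp(P(-.28,.33,-.15),O(0))
p=meas(); print(read_t())
i=p["img"][130:250,150:330]; cv2.imwrite("pics/e.png",cv2.resize(i,(720,480),interpolation=cv2.INTER_CUBIC))
E
```

```text
[-0.22242863 -0.33382038 -0.73813416] 18.7417
slope x,y,z0 [-0.0572 -0.0006  0.131 ] 1504 x range [-0.0582  0.0598]
20.5917
```

View pics/e.png

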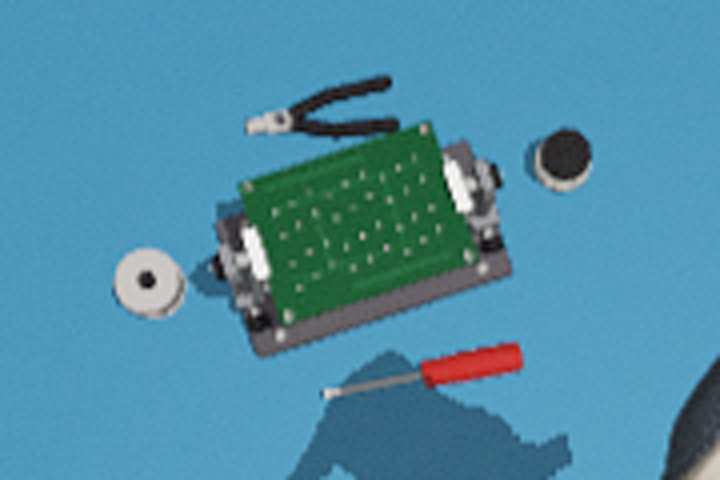

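The board is solder side up with 0.057 rad left to level, which matches what I commanded. One more press finishes it.

Run:
```python
from h import *
p,o=st2(np.pi)
move_ptp(p+[0,0,.08],o); move_straight(p+[0,0,.01],vel=.2); move_straight(p,vel=.03)
print(read_position()-p)
move_straight(p+[0,0,.1],vel=.15); move_ptp(P(-.28,.33,-.15),O(0))
p=meas(); p=meas()
for l in ["holder","solder_reel","flux_jar","screwdriver","side_cutters"]:
    for o in trace(p,l)[:1]: print(l,np.median(pts(p,o["mask"]),0).round(3))
print(read_t())
```

```text
[-7.95569894e-05  4.16457821e-05  5.12586800e-05]
slope x,y,z0 [-0.0031 -0.002   0.1309] 1504 x range [-0.0577  0.06  ]
slope x,y,z0 [ 0.0021 -0.0005  0.1309] 1510 x range [-0.0576  0.0597]
holder [0.54  0.061 0.13 ]
solder_reel [0.518 0.238 0.039]
flux_jar [ 0.62  -0.11   0.045]
screwdriver [ 0.45  -0.025  0.024]
side_cutters [0.664 0.089 0.012]
25.0667
```

Level to within 0.003 rad, and nothing else has moved.

```bash
python3 -c "
from plant import *
job_done(); print(read_t())"
```

```text
the job is handed in; nothing more can be done
the job is handed in; nothing more can be done
```

The board now lies level in the holder with its solder side up, and I handed the job in at about 25 s, well under the 48 s limit.

**How it was turned:** I kept the fingers closed and only pushed.
1. I pressed the near long edge down on its bare strip to about 50°.
2. I moved to the far side, pushed the raised edge over the top, and pressed it down on the flat solder side.
3. A final small press brought it level, and I then backed the arm clear.

**Last checks:**
- **Level:** two depth measurements gave slopes across the turning axis of -0.003 and +0.002 rad. Board height read 130.9 mm, against 131.2 mm expected.
- **Solder side:** the top picture before the final small press showed the solder side up.
- **Holder and nearby items:** the holder, solder reel, flux jar, screwdriver and side cutters were all within about 4 mm of their first measured positions, which is within detection noise. I did not re-measure the items farther off (multimeter, parts tray, spare board, dispenser).
- **Forces:** sampled readings at the tool stayed under about 3 N.

No check failed. The force readings were too small and noisy to confirm contact, so I relied on the pictures and depth instead.

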